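Plant a support rod in the covered socket of a stand base

TASK

Take the steel support rod out of the tube rack and plant it in the grey stand base: its socket is hidden somewhere under the ringed round face, closed flush by a sliding dust plug, so rest the rod's foot on the face and sweep it gently in a widening spiral until it drops in. Push it down until it is fully home and upright, and let go; never press hard, and leave the test tubes and the wash bottle standing where they are.

Things in the scene. Friction and masses are not known exactly. Their poses are not given: they have to be found in the camera images.
- rod: steel support rod: round shank 16 mm wide, 75 mm long, foot chamfered 2 mm; on top a square aluminium grip head 24 x 24 mm, 36 mm tall (110 mm in all, 140 to 240 g). Origin: centre of the foot's underside; z up the rod, x and y square to the head's faces. Starts upright in the rack, foot 10 mm above the bench, x within 0.3 rad of the rack's x: close the fingers along it, clear of the tubes
- rack: fixed white drilled block, 60 mm (x) by 164 mm (y) by 50 mm tall, with three blind holes 17.5 mm wide, 40 mm deep, at y = -52, 0 and +52 mm. The rod stands in one of them, a glass test tube in each of the other two. Origin at the centre of its underside, z up
- base: fixed heavy stand base, grey square block 124 x 124 mm, 45 mm tall, with a flat dark round face on top inside a raised steel ring (inner radius 27 mm, outer 31 mm, 3 mm high). Origin: centre of its underside, z up. Fully home, the rod's foot is 28 mm below the face, 17 mm above the bench, and stops hard: go slowly there. 5 to 10 N of pressing is enough; over 40 N on the base is too hard
- pad (a point): centre of the base's round face, 45 mm above the bench. Under the face is one unseen vertical blind socket, 18.5 mm wide, its centre 5 to 10 mm from this point in any direction, different each time. A plug of that width closes it flush, slides straight down, resists with about 2.5 N (more than the rod's weight), has no spring and stays down. Elsewhere the face is solid
- tube0: glass test tube, 16 mm diameter, 90 mm long, standing in the rack, top 100 mm above the bench, no head; leave alone. Origin at the centre of its bottom
- tube1: the other test tube, the same; leave alone
- washbottle: white wash bottle, 64 mm diameter, with a yellow cap and bent spout, 193 mm tall, standing on the bench behind the work; leave alone. Origin at the centre of its underside
Things that resemble listed ones, but are neither listed nor needed, are in the scene too. Of the things like the rod, leave any that is blue; of the rest the smaller one is meant.

How it is judged:
On the way, in this order (a step that is already met when the one before it is completed fails the run):
1. the rod is drawn clear of the rack (its foot above the rack's top) (z of rod in the frame of rack above 0.055 m), for 0.05 s.
2. the rod is fully home in the socket (z of rod in the frame of base below 0.0205 m and horizontal distance between rod and pad below 0.015 m and angle between rod's own z axis and vertical below 0.12 rad), for 0.2 s.
At the end, for the whole second after the job is handed in: the rod stands still in the base's socket, let go: foot less than 20.5 mm above the bench (fully home within 3.5 mm), within 15 mm of the face's centre, tilted less than 0.12 rad (all of step 2 and linear speed of rod below 0.02 m/s); the robot touches nothing.
It fails at once if the rod is pressed on the base with more than 40 N (contact force between rod and base above 40 N).
It fails at once if a test tube or the wash bottle is disturbed (moved over 25 mm or tilted over 0.25 rad) (distance of any of tube0, tube1, washbottle from where it was at the start of the episode above 0.025 m or angle between any of tube0, tube1, washbottle's own z axis and vertical above 0.25 rad).
It also fails if it takes over 64 s, if anything falls off the work surface, if the arm or the gripper's body presses on something with over 40 N, if the wrist force passes 120 N, or if a joint passes its speed limit or range.

ROBOT

A 6-joint arm with a two-finger parallel gripper is mounted at the origin on the work surface. World frame = base frame: x ahead of the robot, y to its left, z up, the work surface at z = 0. Lengths are in m, angles in rad, forces in N, time in s.
With the tool pointing down it reaches from about 0.3 to 0.875 m from the base axis. Payload 6.4 kg.
Tool frame: the origin (TCP) lies midway between the tips of the shut fingers; the grasp point (between the pads) lies 19 mm behind it; z points along the fingers, y is the line along which they close (so a half turn about z gives the same grasp; the last joint's range is limited). The gripper opens to 85 mm and grips with 20 to 120 N. Pads are 22 mm wide; open, the fingers measure 114 mm over their backs; the gripper's body (76 mm by 85 mm) begins 54 mm behind the grasp point. The pads swing forward as they close: fully open they stand 13 mm farther back than shut.
Start: joints at [1.019, 0.181, 1.607, -0, 1.354, -0.206], TCP at [0.195, 0.541, 0.231] pointing down, gripper open.
Joint ranges: [-2.99, 2.99], [-0.89, 2.07], [0.3, 2.58], [-1.14, 4.28], [0, 2.63], [-3.12, 3.12]. Speed limits (rad/s): [2.57, 2.57, 3.01, 3.14, 3.14, 3.14].

INTERFACE

Orientations are given as a unit quaternion [w, x, y, z].
In Python, from bench import sensors, vision, ctrl gives the robot as it stands.
- The arm moves only by the tool carry_out, never from a script. Its argument "deltas" is text: rows parted by semicolons, each of 7 numbers parted by spaces: the shift along the tool's x, y, z in mm, then the turn, a rotation vector about the tool's x, y, z in rad, then the closure, from 0 (fully open) to 1 (shut). In form: tx ty tz ax ay az claw; .... A call has 1 to 12 rows; each row is the pose to reach, as a shift and turn from the pose commanded when the call began, along the tool's axes at that moment; what a row does not reach only later rows make up. A row lasts 1/8 s, in which the tool goes at most 62.5 mm and 10.7 degrees, less where a joint would pass 70% of its speed; a pose out of reach is approached as far as the arm can. A call with a gripper value outside its range is refused whole. The fingers move at their own pace and stop on an object; the grip force is fixed at half the most. Time passes only in rows, so rows that repeat a pose let the fingers close. It gives the time, the measured TCP pose, the force, the opening and the grip force at its end, in the units of the state.
- sensors.get_obs(): the state, without advancing time (a new reading comes with each control period).
- vision.camera(name): name is "scene" or "top"; returns the picture (400x640x3 uint8, blue, green, red); there is no depth.
- vision.camera_model(name): a dict with "K" (3x3 intrinsics, pixels), "extrinsics" (4x4, takes a point from world to camera coordinates). Camera axes: x right, y down, z forward; pixel columns grow to the right and rows downward; lengths in m; the calibration is good to about 2 mm. A picture is of the moment at which its call begins. camera_model takes no time and is no camera call.
- ctrl.hand_in(): hands the job in; it is judged then, once.
The state is a dict: "time_s": time; "q": joint angles; "dq": joint speeds; "joint_efforts": joint torques, N m; "eef_pos": TCP position; "eef_rot": TCP orientation; "wrist_force": force on the tool from outside, world axes, zero at the start; "torque": the same for the moment, N m; "opening": opening from 0.0 (shut) to 1.0 (fully open); "grasp_force": force on a finger pad.
Only numpy, scipy, OpenCV 4.12 (cv2) and the standard library are available. Lean on these libraries where they do the work, as an engineer would, in place of code of your own. Each camera call takes 0.05 s, during which the arm holds its last target. There are 200 camera calls.

## Working session

There is one attempt and no reset: what is moved stays moved. The work goes in short steps, Python scripts to look and compute and a tool call to move; the robot and the scene stay as the last step left them, time stands still between calls to the robot, and variables do not carry over. Pictures are saved under pics/ and viewed, at most 10 in all, crops included, and the job is handed in when it is done.

Besides the shell and the picture viewer there is one more tool, called after "Request:" as name(argument=value, ...) on one line, values as JSON. carry_out: Moves the arm, as the interface text tells. Its arguments: {"type":"object","properties":{"deltas":{"type":"string"}},"required":["deltas"]}

```bash
mkdir -p pics; python3 - <<'E'
from bench import sensors, vision, ctrl
import cv2, numpy as np
o=sensors.get_obs(); print(o)
for n in("scene","top"):
    im=vision.camera(n); cv2.imwrite(f"pics/{n}0.png",im)
    m=vision.camera_model(n); print(n,np.round(m["K"],1).tolist(),np.round(m["extrinsics"],3).tolist())
E
```

```text
{'time_s': 0.0, 'q': array([ 1.01871602e+00,  1.81532243e-01,  1.60800237e+00, -1.00667261e-05,
        1.35378718e+00, -2.06316844e-01]), 'dq': array([-0.00059784,  0.00024061,  0.00036053, -0.00017436, -0.00051388,
        0.00186929]), 'joint_efforts': array([-3.72942495e-04, -4.44882631e+01, -3.51325822e+01, -3.40746683e-04,
        9.24671913e-03,  5.12554095e-05]), 'eef_pos': array([0.19457942, 0.54049664, 0.23039182]), 'eef_rot': array([-3.15477773e-04,  1.72020699e-01,  9.85092956e-01, -8.04971227e-04]), 'wrist_force': array([-0.2015202 ,  1.27261049,  0.03390499]), 'torque': array([-0.00115111,  0.04992565,  0.00399647]), 'grasp_force': 0.0, 'opening': 1.0041654091446013}
scene [[497.7, 0.0, 314.3], [0.0, 497.7, 206.7], [0.0, 0.0, 1.0]] [[0.82, 0.572, 0.017, -0.474], [0.366, -0.502, -0.784, -0.157], [-0.44, 0.649, -0.621, 1.207], [0.0, 0.0, 0.0, 1.0]]
top [[421.1, 0.0, 317.6], [0.0, 421.1, 197.3], [0.0, 0.0, 1.0]] [[0.004, -1.0, -0.013, -0.028], [-0.995, -0.002, -0.103, 0.588], [0.103, 0.014, -0.995, 0.856], [0.0, 0.0, 0.0, 1.0]]
```

View pics/scene0.png

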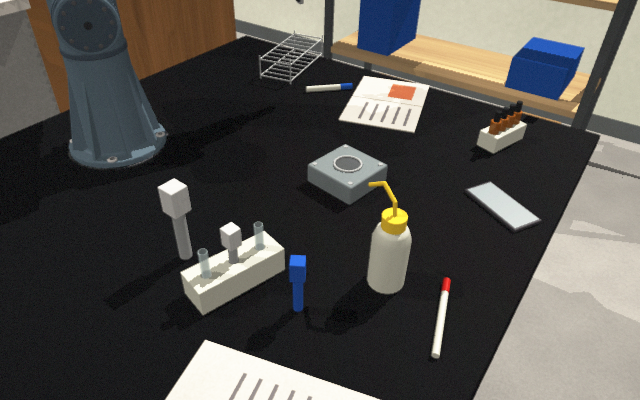

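View pics/top0.png

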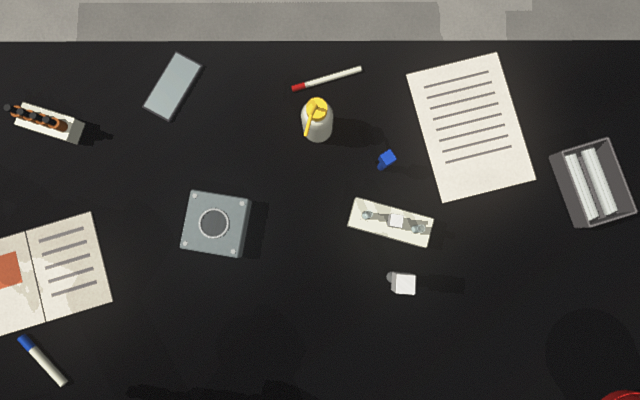

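The rod (small white head) stands in the rack's middle hole: top picture about (396,220). The base ring is at about (214,223), and the decoys are a larger white rod at (403,284) and a blue one at (387,159). Next I'll enlarge both areas.

```bash
cat > h.py <<'E'
import numpy as np
from bench import vision
def px2w(n,u,v,z):
    m=vision.camera_model(n);K=np.array(m["K"]);E=np.array(m["extrinsics"]);R,t=E[:3,:3],E[:3,3]
    c=-R.T@t; d=R.T@np.linalg.inv(K)@np.array([u,v,1.]); return c+d*(z-c[2])/d[2]
def w2px(n,p):
    m=vision.camera_model(n);E=np.array(m["extrinsics"]);q=np.array(m["K"])@(E[:3,:3]@p+E[:3,3]);return q[:2]/q[2]
E
python3 - <<'E'
import cv2,numpy as np
t=cv2.imread("pics/top0.png");s=cv2.imread("pics/scene0.png")
r=lambda a:cv2.resize(a,None,fx=4,fy=4,interpolation=cv2.INTER_CUBIC)
A=r(t[190:250,340:440]);B=r(t[185:260,175:255]);C=r(s[215:275,180:290])
W=np.zeros((560,800,3),np.uint8)
W[:240,:400]=A;W[:300,420:740]=B;W[310:550,:440]=C
cv2.imwrite("pics/c.png",W)
E
```

```text
(no output)
```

View pics/c.png

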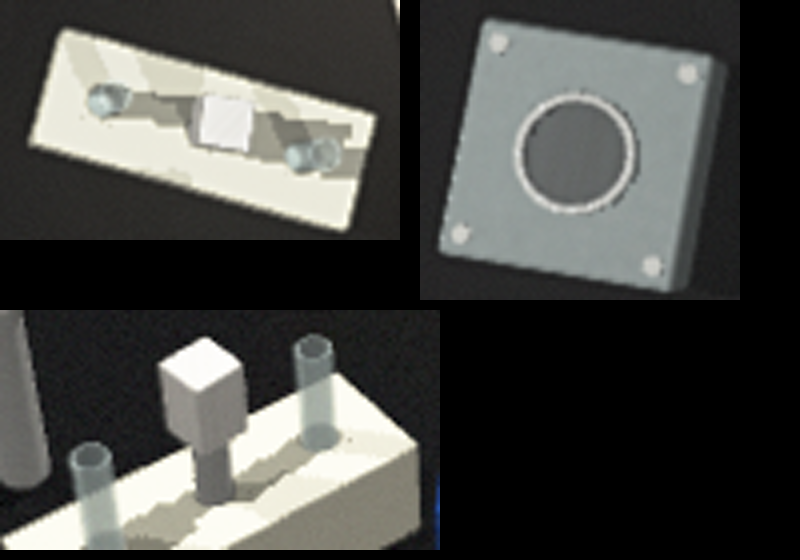

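```bash
python3 - <<'E'
import numpy as np
from h import *
c=np.array([(204,338),(243,368),(200,391),(160,365)])/4+[180,215-310/4]
P=np.array([px2w("scene",u,v,.12) for u,v in c]);print(np.round(P,4),P.mean(0))
print("sides",[round(float(np.linalg.norm(P[i]-P[i-1])),4) for i in range(4)],[round(float(np.arctan2(*(P[i]-P[i-1])[1::-1])),3) for i in range(4)])
c=np.array([(203,95),(253,98),(250,150),(200,145)])/4+[340,190]
P=np.array([px2w("top",u,v,.12) for u,v in c]);print(np.round(P,4),P.mean(0),[round(float(np.arctan2(*(P[i]-P[i-1])[1::-1])),3) for i in range(4)])
c=np.array([(68,30),(375,115),(347,231),(31,145)])/4+[340,190]
P=np.array([px2w("top",u,v,.05) for u,v in c]);print("rack",np.round(P,4),P.mean(0),[round(float(np.arctan2(*(P[i]-P[i-1])[1::-1])),3) for i in range(4)])
print("ring",px2w("top",214.2,223.2,.048))
for a,b in((107,100),(315,155)): print("tube",px2w("top",340+a/4,190+b/4,.10))
# scene ring
import cv2
print("bottle", px2w("top",317,105,.17))
print("ring scene", px2w("scene",347.5,163.5,.048))
E
```

```text
[[ 0.5279 -0.1641  0.12  ]
 [ 0.5525 -0.1687  0.12  ]
 [ 0.5481 -0.1886  0.12  ]
 [ 0.5251 -0.1864  0.12  ]] [ 0.53838529 -0.17696814  0.12      ]
sides [0.0225, 0.0251, 0.0204, 0.0231] [1.447, -0.184, -1.788, 3.047]
[[ 0.5483 -0.1652  0.12  ]
 [ 0.5469 -0.1886  0.12  ]
 [ 0.5226 -0.1868  0.12  ]
 [ 0.5248 -0.1635  0.12  ]] [ 0.53566886 -0.17602531  0.12      ] [-0.074, -1.628, 3.067, 1.474]
rack [[ 0.586  -0.1077  0.05  ]
 [ 0.5429 -0.2637  0.05  ]
 [ 0.4841 -0.2482  0.05  ]
 [ 0.527  -0.0885  0.05  ]] [ 0.53499946 -0.17701824  0.05      ] [-0.314, -1.841, 2.883, 1.308]
ring [0.53241202 0.18570373 0.048     ]
tube [ 0.54703338 -0.12224295  0.1       ]
tube [ 0.52094854 -0.22156199  0.1       ]
bottle [ 0.74198242 -0.0266523   0.17      ]
ring scene [0.53414956 0.18508145 0.048     ]
```

```bash
cat >> h.py <<'E'
from scipy.spatial.transform import Rotation as Rn
from bench import sensors
def go(p,yaw):
    "yaw = world angle of tool y, tool pointing down"
    o=sensors.get_obs(); R=Rn.from_quat(o["eef_rot"],scalar_first=True)
    y=np.array([np.cos(yaw),np.sin(yaw),0]);z=np.array([0,0,-1.]);T=Rn.from_matrix(np.c_[np.cross(y,z),y,z])
    print("t",o["time_s"],"mm",np.round(R.inv().apply(np.array(p)-o["eef_pos"])*1e3,1),"rot",np.round((R.inv()*T).as_rotvec(),4),"pos",np.round(o["eef_pos"],4),"F",np.round(o["wrist_force"],2),"open",round(float(o["opening"]),3))
E
python3 -c "
from h import *
go((.536,-.1765,.18),-.09);print(px2w('top',403,284,.17))"
```

```text
t 0.1 mm [-564.2 -558.8   51.2] rot [-1.600e-03  8.000e-04  1.315e+00] pos [0.1946 0.5405 0.2305] F [-0.75  0.49  0.41] open 1.002
[ 0.42347597 -0.17665973  0.17      ]
```

Request:
carry_out(deltas="-564 -559 30 0 0 1.315 0;-564 -559 30 0 0 1.315 0;-564 -559 30 0 0 1.315 0;-564 -559 30 0 0 1.315 0;-564 -559 30 0 0 1.315 0;-564 -559 30 0 0 1.315 0;-564 -559 30 0 0 1.315 0;-564 -559 30 0 0 1.315 0;-564 -559 30 0 0 1.315 0;-564 -559 30 0 0 1.315 0;-564 -559 30 0 0 1.315 0.2;-564 -559 30 0 0 1.315 0.2")

```text
time_s: 1.6
eef_pos: [0.5172, -0.1378, 0.2026]
eef_rot: [-0.0, 0.738, 0.674, 0.0]
wrist_force: [0.1, 0.4, 0.2]
opening: 0.796
grasp_force: 0.0
```

```bash
python3 -c "
from h import *
go((.536,-.1765,.083),-.09)"
```

```text
t 1.6 mm [-36.9  22.2 119.5] rot [-0.0003 -0.0004 -0.0006] pos [ 0.5172 -0.1378  0.2026] F [0.07 0.37 0.16] open 0.796
```

Request:
carry_out(deltas="-37 22 20 0 0 0 0.2;-37 22 20 0 0 0 0.2;-37 22 20 0 0 0 0.2;-37 22 20 0 0 0 0.2")

```text
time_s: 2.1
eef_pos: [0.5353, -0.1735, 0.1835]
eef_rot: [0.0, 0.738, 0.675, 0.0]
wrist_force: [0.1, 0.5, 0.1]
opening: 0.799
grasp_force: 0.0
```

```bash
python3 - <<'E'
from h import *
import cv2
go((.536,-.1765,.083),-.09)
s=vision.camera("scene");t=vision.camera("top")
W=np.zeros((540,800,3),np.uint8)
W[:480,:440]=cv2.resize(s[155:275,180:290],None,fx=4,fy=4);W[:240,445:765]=cv2.resize(t[190:250,360:440],None,fx=4,fy=4);cv2.imwrite("pics/d.png",W)
E
```

```text
t 2.1 mm [ -2.9   0.9 100.5] rot [0.0005 0.0001 0.0013] pos [ 0.5353 -0.1735  0.1835] F [0.11 0.54 0.07] open 0.799
```

View pics/d.png

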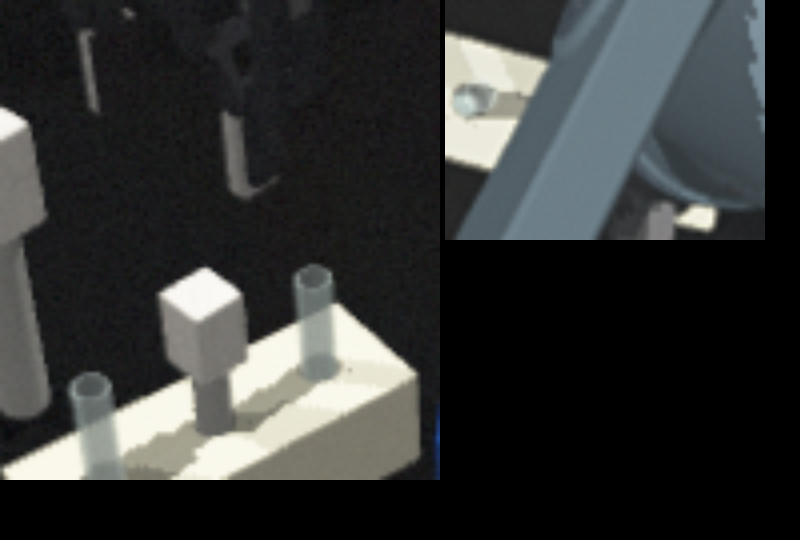

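Request:
carry_out(deltas="-2 1 50 0 0 0 0.2;-2 1 85 0 0 0 0.2;-2 1 100 0 0 0 0.2;-2 1 100 0 0 0 0.2;-2 1 100 0 0 0 0.2;-2 1 100 0 0 0 0.2")

```text
time_s: 2.95
eef_pos: [0.5374, -0.1773, 0.0847]
eef_rot: [0.001, 0.738, 0.675, 0.0]
wrist_force: [-1.3, -0.2, -0.4]
opening: 0.8
grasp_force: 0.0
```

```bash
python3 - <<'E'
from h import *
import cv2
go((.536,-.1765,.083),-.09)
s=vision.camera("scene")
cv2.imwrite("pics/e.png",cv2.resize(s[165:285,160:310],None,fx=5,fy=5,interpolation=cv2.INTER_CUBIC)[:, :750])
E
```

```text
t 2.95 mm [ 0.6 -1.4  1.7] rot [0.0027 0.0013 0.0001] pos [ 0.5374 -0.1773  0.0847] F [-1.26 -0.18 -0.44] open 0.8
```

View pics/e.png

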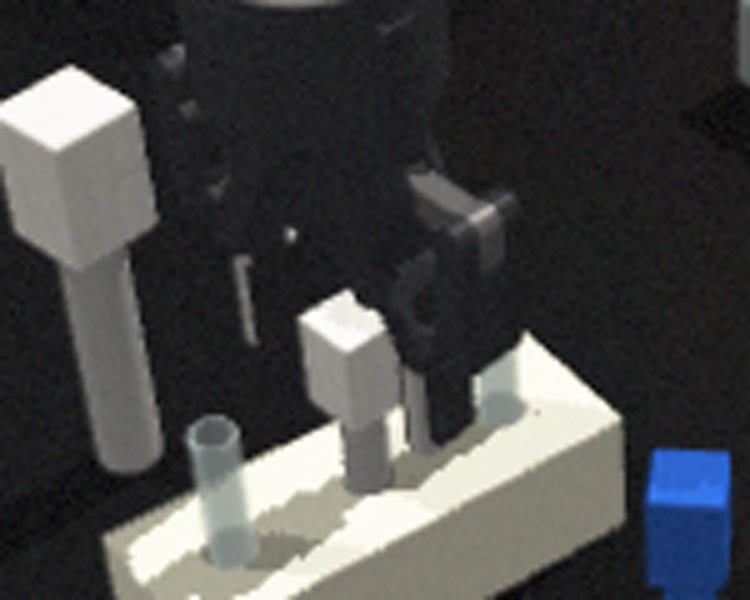

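The head is between the open fingers, with the near pad clear of the tube. I'll close now.

Request:
carry_out(deltas="0 0 0 0 0 0 0.5;0 0 0 0 0 0 1;0 0 0 0 0 0 1;0 0 0 0 0 0 1;0 0 0 0 0 0 1;0 0 0 0 0 0 1")

```text
time_s: 3.75
eef_pos: [0.5363, -0.1768, 0.0832]
eef_rot: [0.0, 0.738, 0.675, -0.0]
wrist_force: [-2.7, 0.8, 4.7]
opening: 0.272
grasp_force: 58.9
```

```bash
python3 -c "
from h import *
go((.536,-.1765,.083),-.09)"
```

```text
t 3.75 mm [ 0.3 -0.3  0.2] rot [0.     0.0002 0.    ] pos [ 0.5363 -0.1768  0.0832] F [-2.72  0.76  4.7 ] open 0.272
```

Request:
carry_out(deltas="0 0 -15 0 0 0 1;0 0 -40 0 0 0 1;0 0 -70 0 0 0 1;0 0 -100 0 0 0 1;0 0 -100 0 0 0 1;0 0 -100 0 0 0 1")

```text
time_s: 4.5
eef_pos: [0.5356, -0.1762, 0.1818]
eef_rot: [-0.001, 0.738, 0.675, -0.0]
wrist_force: [-0.1, 0.7, -2.4]
opening: 0.272
grasp_force: 59.7
```

```bash
python3 -c "
from h import *
go((.533,.1855,.183),-.09)"
```

```text
t 4.5 mm [360.  -35.1  -0.8] rot [-0.0015 -0.0008 -0.    ] pos [ 0.5356 -0.1762  0.1818] F [-0.11  0.75 -2.45] open 0.272
```

Request:
carry_out(deltas="360 -35 0 0 0 0 1;360 -35 0 0 0 0 1;360 -35 0 0 0 0 1;360 -35 0 0 0 0 1;360 -35 0 0 0 0 1;360 -35 0 0 0 0 1;360 -35 0 0 0 0 1;360 -35 0 0 0 0 1;360 -35 0 0 0 0 1;360 -35 40 0 0 0 1;360 -35 52 0 0 0 1;360 -35 52 0 0 0 1")

```text
time_s: 6.0
eef_pos: [0.5331, 0.1841, 0.1301]
eef_rot: [-0.001, 0.739, 0.674, -0.001]
wrist_force: [0.5, -0.9, -2.0]
opening: 0.273
grasp_force: 59.5
```

```bash
python3 - <<'E'
from h import *
import cv2
go((.533,.1855,.118),-.09)
s=vision.camera("scene")
cv2.imwrite("pics/f.png",cv2.resize(s[100:210,280:420],None,fx=5,fy=5,interpolation=cv2.INTER_CUBIC))
E
```

```text
t 6.0 mm [ 1.4 -0.2 12.1] rot [-0.0025  0.0006 -0.0013] pos [0.5331 0.1841 0.1301] F [ 0.51 -0.91 -2.03] open 0.273
```

View pics/f.png

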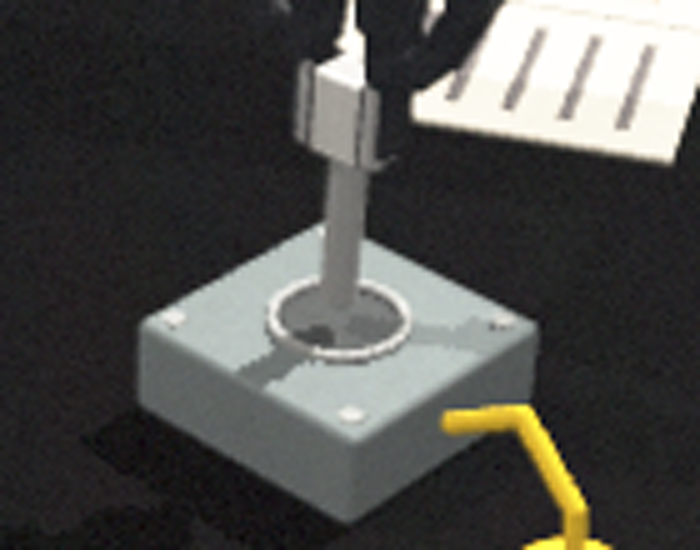

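The rod is upright, and its foot hangs about 12 mm over the ringed face. I'll lower it gently.

Request:
carry_out(deltas="1 0 4 0 0 0 1;1 0 8 0 0 0 1;1 0 10 0 0 0 1;1 0 11 0 0 0 1;1 0 11 0 0 0 1;1 0 11 0 0 0 1")

```text
time_s: 6.8
eef_pos: [0.5339, 0.186, 0.1201]
eef_rot: [0.0, 0.738, 0.675, 0.0]
wrist_force: [-0.1, 0.4, -2.5]
opening: 0.276
grasp_force: 59.5
```

```bash
python3 -c "
from h import *
go((.533,.1855,.118),-.09)"
```

```text
t 6.8 mm [-0.6 -0.9  2.1] rot [ 0.0001 -0.      0.    ] pos [0.5339 0.186  0.1201] F [-0.05  0.44 -2.53] open 0.276
```

Request:
carry_out(deltas="0 -1 1 0 0 0 1;0 -1 2 0 0 0 1;0 -1 2 0 0 0 1")

```text
time_s: 7.18
eef_pos: [0.5329, 0.1861, 0.1182]
eef_rot: [0.0, 0.738, 0.675, 0.0]
wrist_force: [-1.5, 0.0, 0.8]
opening: 0.272
grasp_force: 59.9
```

Request:
carry_out(deltas="0 0 0.5 0 0 0 1;0 0 1 0 0 0 1;0 0 1 0 0 0 1")

```text
time_s: 7.55
eef_pos: [0.5332, 0.1861, 0.118]
eef_rot: [0.0, 0.738, 0.675, 0.0]
wrist_force: [-2.6, -1.2, 7.4]
opening: 0.275
grasp_force: 60.8
```

Request:
carry_out(deltas="2 0 0.3 0 0 0 1;3.5 0 0.3 0 0 0 1")

```text
time_s: 7.8
eef_pos: [0.5335, 0.188, 0.118]
eef_rot: [0.001, 0.738, 0.675, -0.001]
wrist_force: [-3.8, -8.6, 9.8]
opening: 0.276
grasp_force: 61.4
```

Request:
carry_out(deltas="1.5 0 0 0 0 0 1;3 0 0 0 0 0 1")

```text
time_s: 8.05
eef_pos: [0.5344, 0.191, 0.118]
eef_rot: [0.002, 0.738, 0.675, -0.0]
wrist_force: [-1.5, -6.4, 8.5]
opening: 0.275
grasp_force: 61.0
```

Request:
carry_out(deltas="-0.4 1.7 0 0 0 0 1;-0.9 3.3 0 0 0 0 1")

```text
time_s: 8.3
eef_pos: [0.5359, 0.1904, 0.1178]
eef_rot: [-0.0, 0.738, 0.675, -0.001]
wrist_force: [-9.2, -3.1, 13.0]
opening: 0.272
grasp_force: 61.8
```

Request:
carry_out(deltas="-1.2 1.2 0 0 0 0 1;-2.4 2.4 0 0 0 0 1")

```text
time_s: 8.55
eef_pos: [0.5367, 0.1891, 0.1177]
eef_rot: [-0.002, 0.738, 0.675, -0.002]
wrist_force: [-11.5, 1.3, 16.2]
opening: 0.274
grasp_force: 62.0
```

Request:
carry_out(deltas="-1.7 0.4 0 0 0 0 1;-3.3 0.9 0 0 0 0 1")

```text
time_s: 8.8
eef_pos: [0.5382, 0.187, 0.1178]
eef_rot: [-0.002, 0.738, 0.675, 0.0]
wrist_force: [-6.3, 5.0, 10.9]
opening: 0.27
grasp_force: 61.2
```

Request:
carry_out(deltas="0 0 -0.5 0 0 0 1;0 0 -0.5 0 0 0 1")

```text
time_s: 9.05
eef_pos: [0.539, 0.1865, 0.118]
eef_rot: [-0.001, 0.738, 0.675, 0.0]
wrist_force: [-4.5, 2.5, 5.8]
opening: 0.273
grasp_force: 60.5
```

Request:
carry_out(deltas="-1.7 -0.4 0 0 0 0 1;-3.3 -0.9 0 0 0 0 1;-3.3 -0.9 0 0 0 0 1")

```text
time_s: 9.43
eef_pos: [0.539, 0.1829, 0.118]
eef_rot: [0.0, 0.738, 0.675, 0.001]
wrist_force: [0.1, 5.0, 4.3]
opening: 0.27
grasp_force: 60.4
```

Request:
carry_out(deltas="-1.2 -1.2 0 0 0 0 1;-2.4 -2.4 0 0 0 0 1;-2.4 -2.4 0 0 0 0 1")

```text
time_s: 9.8
eef_pos: [0.537, 0.18, 0.1181]
eef_rot: [0.001, 0.738, 0.674, 0.001]
wrist_force: [3.7, 4.3, 5.7]
opening: 0.273
grasp_force: 60.6
```

Request:
carry_out(deltas="-0.4 -1.7 0 0 0 0 1;-0.9 -3.3 0 0 0 0 1;-0.9 -3.3 0 0 0 0 1")

```text
time_s: 10.18
eef_pos: [0.5338, 0.1788, 0.1181]
eef_rot: [0.002, 0.738, 0.675, 0.001]
wrist_force: [4.0, 2.0, 5.8]
opening: 0.269
grasp_force: 60.6
```

Request:
carry_out(deltas="0.4 -1.7 0 0 0 0 1;0.9 -3.3 0 0 0 0 1;0.9 -3.3 0 0 0 0 1")

```text
time_s: 10.55
eef_pos: [0.5306, 0.1795, 0.1181]
eef_rot: [0.002, 0.738, 0.675, 0.001]
wrist_force: [4.4, 0.2, 6.1]
opening: 0.275
grasp_force: 60.6
```

Request:
carry_out(deltas="1.2 -1.2 0 0 0 0 1;2.4 -2.4 0 0 0 0 1;2.4 -2.4 0 0 0 0 1")

```text
time_s: 10.92
eef_pos: [0.5285, 0.1814, 0.1181]
eef_rot: [0.002, 0.738, 0.675, 0.0]
wrist_force: [4.0, -3.3, 6.0]
opening: 0.274
grasp_force: 60.6
```

Request:
carry_out(deltas="1.7 -0.4 0 0 0 0 1;3.3 -0.9 0 0 0 0 1;3.3 -0.9 0 0 0 0 1")

```text
time_s: 11.3
eef_pos: [0.5276, 0.1842, 0.1181]
eef_rot: [0.003, 0.738, 0.675, -0.0]
wrist_force: [3.3, -5.0, 8.2]
opening: 0.273
grasp_force: 59.8
```

Request:
carry_out(deltas="1.7 0.4 0 0 0 0 1;3.3 0.9 0 0 0 0 1;3.3 0.9 0 0 0 0 1")

```text
time_s: 11.68
eef_pos: [0.5281, 0.1871, 0.1179]
eef_rot: [0.002, 0.738, 0.675, -0.001]
wrist_force: [0.4, -7.0, 10.6]
opening: 0.273
grasp_force: 60.0
```

Request:
carry_out(deltas="1.2 1.2 0 0 0 0 1;2.4 2.4 0 0 0 0 1;2.4 2.4 0 0 0 0 1")

```text
time_s: 12.05
eef_pos: [0.5294, 0.1893, 0.1177]
eef_rot: [0.001, 0.738, 0.675, -0.003]
wrist_force: [-2.9, -6.1, 13.4]
opening: 0.271
grasp_force: 60.5
```

Request:
carry_out(deltas="0.4 1.7 0 0 0 0 1;0.9 3.3 0 0 0 0 1;0.9 3.3 0 0 0 0 1")

```text
time_s: 12.42
eef_pos: [0.5307, 0.1897, 0.1176]
eef_rot: [-0.0, 0.738, 0.675, -0.005]
wrist_force: [-9.6, -7.2, 18.8]
opening: 0.275
grasp_force: 61.4
```

Request:
carry_out(deltas="-1.5 -1.3 0 0 0 0 1;-3.3 -2.8 0 0 0 0 1;-3.3 -2.8 0 0 0 0 1")

```text
time_s: 12.8
eef_pos: [0.5293, 0.1882, 0.1177]
eef_rot: [0.0, 0.738, 0.675, -0.002]
wrist_force: [-2.8, -1.6, 12.6]
opening: 0.276
grasp_force: 60.3
```

Request:
carry_out(deltas="0 0 0.5 0 0 0 1;0 0 1 0 0 0 1;0 0 1 0 0 0 1")

```text
time_s: 13.18
eef_pos: [0.5296, 0.1883, 0.1175]
eef_rot: [0.0, 0.738, 0.675, -0.002]
wrist_force: [-6.1, -2.5, 18.3]
opening: 0.274
grasp_force: 61.2
```

Request:
carry_out(deltas="0 0 -1.2 0 0 0 1;0 0 -1.5 0 0 0 1;0 0 -1.5 0 0 0 1")

```text
time_s: 13.55
eef_pos: [0.5293, 0.1882, 0.1177]
eef_rot: [0.0, 0.738, 0.675, -0.002]
wrist_force: [-2.5, -1.0, 9.4]
opening: 0.275
grasp_force: 60.0
```

```bash
python3 - <<'E'
from h import *
import cv2
go((.533,.1855,.118),-.09)
s=vision.camera("scene")
cv2.imwrite("pics/g.png",cv2.resize(s[100:200,285:410],None,fx=6,fy=6,interpolation=cv2.INTER_CUBIC))
E
```

```text
t 13.55 mm [-2.3  3.9 -0.3] rot [-0.0025  0.0028  0.0002] pos [0.5293 0.1882 0.1177] F [-2.49 -0.98  9.38] open 0.275
```

View pics/g.png

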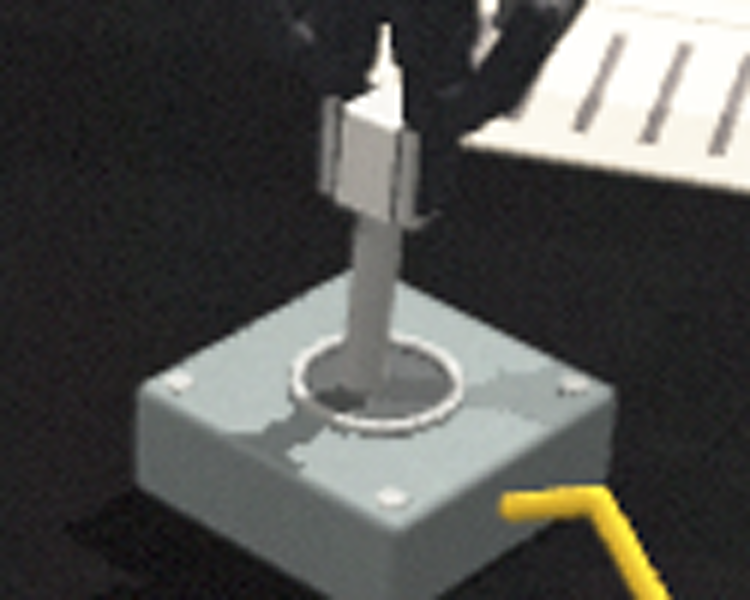

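Request:
carry_out(deltas="0 0 -0.7 0 0 0 1;0 0 -0.7 0 0 0 1")

```text
time_s: 13.85
eef_pos: [0.5292, 0.1883, 0.1178]
eef_rot: [-0.0, 0.738, 0.675, -0.002]
wrist_force: [-2.5, -1.4, 5.5]
opening: 0.272
grasp_force: 59.6
```

Request:
carry_out(deltas="1.5 0 0 0 0 0 1;3 0 0 0 0 0 1;3 0 0 0 0 0 1")

```text
time_s: 14.22
eef_pos: [0.5298, 0.191, 0.1178]
eef_rot: [0.0, 0.738, 0.675, -0.002]
wrist_force: [-1.7, -4.9, 5.0]
opening: 0.277
grasp_force: 59.4
```

Request:
carry_out(deltas="1.5 0.8 0 0 0 0 1;2 1.5 0 0 0 0 1;2 1.5 0 0 0 0 1")

```text
time_s: 14.6
eef_pos: [0.5318, 0.1945, 0.1178]
eef_rot: [-0.0, 0.738, 0.675, -0.0]
wrist_force: [-0.9, -1.1, 0.5]
opening: 0.277
grasp_force: 59.1
```

Request:
carry_out(deltas="0.5 1 0 0 0 0 1;1 2 0 0 0 0 1;1 2 0 0 0 0 1")

```text
time_s: 14.98
eef_pos: [0.5345, 0.1955, 0.1182]
eef_rot: [-0.0, 0.738, 0.675, 0.0]
wrist_force: [-0.4, -0.3, -1.2]
opening: 0.277
grasp_force: 58.7
```

Request:
carry_out(deltas="0 0 0.5 0 0 0 1;0 0 0.8 0 0 0 1;0 0 0.8 0 0 0 1")

```text
time_s: 15.35
eef_pos: [0.5345, 0.1954, 0.1179]
eef_rot: [0.0, 0.738, 0.675, 0.0]
wrist_force: [-0.8, 1.0, 1.3]
opening: 0.277
grasp_force: 59.0
```

Request:
carry_out(deltas="-0.6 -1.3 0 0 0 0 1;-1.2 -2.6 0 0 0 0 1;-1.2 -2.6 0 0 0 0 1")

```text
time_s: 15.72
eef_pos: [0.532, 0.1941, 0.1178]
eef_rot: [0.0, 0.738, 0.675, 0.0]
wrist_force: [0.8, 1.1, 0.4]
opening: 0.275
grasp_force: 59.1
```

Request:
carry_out(deltas="0 0 0.3 0 0 0 1;0 0 0.5 0 0 0 1;0 0 0.5 0 0 0 1")

```text
time_s: 16.1
eef_pos: [0.5322, 0.1942, 0.1177]
eef_rot: [0.0, 0.738, 0.675, 0.0]
wrist_force: [0.5, 0.1, 4.9]
opening: 0.277
grasp_force: 59.6
```

Request:
carry_out(deltas="0.4 1.6 0 0 0 0 1;0.1 3 0 0 0 0 1;-0.2 3.8 0 0 0 0 1;-0.2 3.8 0 0 0 0 1")

```text
time_s: 16.6
eef_pos: [0.5337, 0.1941, 0.1175]
eef_rot: [-0.002, 0.738, 0.675, -0.001]
wrist_force: [-5.9, 1.6, 11.3]
opening: 0.276
grasp_force: 60.2
```

Request:
carry_out(deltas="-0.8 1.2 0 0 0 0 1;-2 2.6 0 0 0 0 1;-2 2.6 0 0 0 0 1")

```text
time_s: 16.98
eef_pos: [0.5359, 0.1926, 0.1175]
eef_rot: [-0.002, 0.738, 0.675, -0.001]
wrist_force: [-7.1, 3.2, 11.9]
opening: 0.276
grasp_force: 60.5
```

Request:
carry_out(deltas="-1.5 1.2 0 0 0 0 1;-3 2.4 0 0 0 0 1;-3 2.4 0 0 0 0 1")

```text
time_s: 17.35
eef_pos: [0.5387, 0.1896, 0.1177]
eef_rot: [-0.002, 0.738, 0.675, -0.0]
wrist_force: [-4.5, 4.1, 9.9]
opening: 0.271
grasp_force: 60.3
```

Request:
carry_out(deltas="-2 0.6 0 0 0 0 1;-3.6 0.8 0 0 0 0 1;-3.6 0.8 0 0 0 0 1")

```text
time_s: 17.73
eef_pos: [0.5398, 0.1862, 0.1177]
eef_rot: [-0.001, 0.738, 0.675, 0.001]
wrist_force: [-2.4, 5.8, 8.1]
opening: 0.272
grasp_force: 60.1
```

Request:
carry_out(deltas="0 1.5 -0.2 0 0 0 1;-2.2 1.2 -0.2 0 0 0 1;-2.2 1.2 -0.2 0 0 0 1")

```text
time_s: 18.1
eef_pos: [0.5409, 0.1837, 0.1178]
eef_rot: [-0.001, 0.738, 0.675, 0.001]
wrist_force: [-3.5, 4.9, 6.0]
opening: 0.27
grasp_force: 59.9
```

Request:
carry_out(deltas="-2 -0.6 0 0 0 0 1;-3 -1.5 0 0 0 0 1;-3 -1.5 0 0 0 0 1")

```text
time_s: 18.48
eef_pos: [0.5401, 0.1802, 0.1178]
eef_rot: [-0.0, 0.738, 0.675, 0.001]
wrist_force: [0.6, 4.8, 5.1]
opening: 0.274
grasp_force: 59.7
```

Request:
carry_out(deltas="-1.4 -1.5 0 0 0 0 1;-2.4 -3 0 0 0 0 1;-2.4 -3 0 0 0 0 1")

```text
time_s: 18.85
eef_pos: [0.5373, 0.1772, 0.1179]
eef_rot: [0.001, 0.738, 0.675, 0.001]
wrist_force: [2.6, 2.2, 5.4]
opening: 0.276
grasp_force: 59.9
```

Request:
carry_out(deltas="-0.6 -2 0 0 0 0 1;-1 -3.6 0 0 0 0 1;-1 -3.6 0 0 0 0 1")

```text
time_s: 19.23
eef_pos: [0.5339, 0.1761, 0.1179]
eef_rot: [0.001, 0.738, 0.675, 0.001]
wrist_force: [4.2, 1.5, 5.5]
opening: 0.274
grasp_force: 59.8
```

Request:
carry_out(deltas="0.4 -2 0 0 0 0 1;0.8 -3.6 0 0 0 0 1;0.8 -3.6 0 0 0 0 1")

```text
time_s: 19.6
eef_pos: [0.5303, 0.1767, 0.1179]
eef_rot: [0.001, 0.738, 0.675, 0.0]
wrist_force: [3.4, -0.2, 6.4]
opening: 0.276
grasp_force: 59.9
```

Request:
carry_out(deltas="0.8 -1.9 0 0 0 0 1;2 -3.6 0 0 0 0 1;2 -3.6 0 0 0 0 1")

```text
time_s: 19.98
eef_pos: [0.5269, 0.1786, 0.1179]
eef_rot: [0.002, 0.738, 0.675, -0.0]
wrist_force: [4.2, -2.2, 5.6]
opening: 0.273
grasp_force: 59.9
```

Request:
carry_out(deltas="1.4 -1.2 0 0 0 0 1;2.7 -2.2 0 0 0 0 1;2.7 -2.2 0 0 0 0 1")

```text
time_s: 20.35
eef_pos: [0.5249, 0.1811, 0.1179]
eef_rot: [0.002, 0.738, 0.675, -0.0]
wrist_force: [3.1, -3.4, 6.9]
opening: 0.274
grasp_force: 60.0
```

Request:
carry_out(deltas="1.7 -0.4 0 0 0 0 1;3.3 -0.8 0 0 0 0 1;3.3 -0.8 0 0 0 0 1")

```text
time_s: 20.72
eef_pos: [0.5241, 0.1838, 0.1179]
eef_rot: [0.002, 0.738, 0.675, -0.001]
wrist_force: [2.4, -6.0, 8.7]
opening: 0.272
grasp_force: 60.1
```

Request:
carry_out(deltas="1.7 0.3 0 0 0 0 1;3.4 0.6 0 0 0 0 1;3.4 0.6 0 0 0 0 1")

```text
time_s: 21.1
eef_pos: [0.5244, 0.1868, 0.1178]
eef_rot: [0.002, 0.738, 0.675, -0.002]
wrist_force: [-0.4, -7.4, 10.7]
opening: 0.274
grasp_force: 60.3
```

Request:
carry_out(deltas="1.5 1 0 0 0 0 1;3 2 0 0 0 0 1;3 2 0 0 0 0 1")

```text
time_s: 21.48
eef_pos: [0.5254, 0.1898, 0.1175]
eef_rot: [0.001, 0.738, 0.675, -0.003]
wrist_force: [-2.2, -7.4, 12.2]
opening: 0.277
grasp_force: 60.7
```

Request:
carry_out(deltas="1 0.5 -0.5 0 0 0 1;2.5 1.5 -0.5 0 0 0 1;2.5 1.5 -0.5 0 0 0 1;2.5 1.5 -0.5 0 0 0 1")

```text
time_s: 21.98
eef_pos: [0.5267, 0.1927, 0.1173]
eef_rot: [0.0, 0.738, 0.675, -0.003]
wrist_force: [-2.5, -4.6, 8.5]
opening: 0.272
grasp_force: 59.9
```

Request:
carry_out(deltas="0.6 1.5 0 0 0 0 1;1.2 3 0 0 0 0 1;1.2 3 0 0 0 0 1")

```text
time_s: 22.35
eef_pos: [0.5279, 0.1932, 0.1172]
eef_rot: [-0.001, 0.738, 0.675, -0.005]
wrist_force: [-8.2, -7.2, 14.5]
opening: 0.272
grasp_force: 60.8
```

Request:
carry_out(deltas="0.2 1.5 0 0 0 0 1;0.4 3 0 0 0 0 1;0.4 3 0 0 0 0 1")

```text
time_s: 22.72
eef_pos: [0.5308, 0.1941, 0.117]
eef_rot: [-0.002, 0.738, 0.675, -0.005]
wrist_force: [-7.7, -2.1, 12.9]
opening: 0.275
grasp_force: 60.5
```

Request:
carry_out(deltas="-0.2 1.5 0 0 0 0 1;-0.4 3 0 0 0 0 1;-0.4 3 0 0 0 0 1")

```text
time_s: 23.1
eef_pos: [0.5329, 0.1941, 0.117]
eef_rot: [-0.003, 0.738, 0.675, -0.005]
wrist_force: [-11.0, -1.2, 15.0]
opening: 0.273
grasp_force: 61.0
```

Request:
carry_out(deltas="-0.5 1.5 0 0 0 0 1;-1.2 3 0 0 0 0 1;-1.2 3 0 0 0 0 1")

```text
time_s: 23.48
eef_pos: [0.536, 0.1934, 0.1171]
eef_rot: [-0.003, 0.738, 0.675, -0.004]
wrist_force: [-9.9, 1.5, 14.5]
opening: 0.276
grasp_force: 60.9
```

Request:
carry_out(deltas="0 -1 -0.5 0 0 0 1;0 -2 -1 0 0 0 1;0 -2 -1 0 0 0 1;0 -2 -1 0 0 0 1")

```text
time_s: 23.98
eef_pos: [0.5349, 0.1933, 0.1173]
eef_rot: [-0.002, 0.738, 0.675, -0.003]
wrist_force: [-5.5, 0.8, 6.2]
opening: 0.276
grasp_force: 59.6
```

Request:
carry_out(deltas="0 0 -0.4 0 0 0 1;0 0 -0.4 0 0 0 1")

```text
time_s: 24.22
eef_pos: [0.5369, 0.1932, 0.1179]
eef_rot: [-0.001, 0.738, 0.675, -0.002]
wrist_force: [0.4, 0.2, -2.0]
opening: 0.268
grasp_force: 58.8
```

Request:
carry_out(deltas="0 0 0.4 0 0 0 1;0 0 0.8 0 0 0 1;0 0 0.8 0 0 0 1")

```text
time_s: 24.6
eef_pos: [0.5383, 0.1938, 0.1181]
eef_rot: [-0.0, 0.738, 0.675, -0.0]
wrist_force: [0.4, 1.0, -2.4]
opening: 0.274
grasp_force: 58.7
```

Request:
carry_out(deltas="0 0 -0.8 0 0 0 1;0 -2 -0.8 0 0 0 1;0 -3 0.5 0 0 0 1;0 -3 0.5 0 0 0 1;0 -3 0.5 0 0 0 1")

```text
time_s: 25.22
eef_pos: [0.5353, 0.1942, 0.1179]
eef_rot: [-0.0, 0.738, 0.675, 0.0]
wrist_force: [0.2, 0.1, -1.7]
opening: 0.277
grasp_force: 58.7
```

Request:
carry_out(deltas="0 0 -0.8 0 0 0 1;0 -2 -0.8 0 0 0 1;0 -3 0.3 0 0 0 1;0 -3 0.3 0 0 0 1;0 -3 0.3 0 0 0 1")

```text
time_s: 25.85
eef_pos: [0.5324, 0.1945, 0.1177]
eef_rot: [0.0, 0.738, 0.675, 0.0]
wrist_force: [-0.3, -0.4, -1.5]
opening: 0.27
grasp_force: 58.8
```

Request:
carry_out(deltas="0 0 0.5 0 0 0 1;0 0 0.5 0 0 0 1;0 0 0.5 0 0 0 1")

```text
time_s: 26.22
eef_pos: [0.5325, 0.1945, 0.1174]
eef_rot: [0.0, 0.738, 0.675, 0.0]
wrist_force: [-0.7, -0.0, 2.6]
opening: 0.274
grasp_force: 59.2
```

Request:
carry_out(deltas="0 0 0.5 0 0 0 1;0 0 0.5 0 0 0 1;0 0 0.5 0 0 0 1")

```text
time_s: 26.6
eef_pos: [0.5327, 0.1945, 0.1173]
eef_rot: [0.0, 0.738, 0.675, 0.0]
wrist_force: [-1.4, -1.0, 6.2]
opening: 0.275
grasp_force: 59.8
```

Request:
carry_out(deltas="0 0 -1.5 0 0 0 1;-4 0 -2 0 0 0 1;-8.7 0 -2 0 0 0 1;-8.7 0 -0.5 0 0 0 1;-8.7 0 0 0 0 0 1;-8.7 0 0 0 0 0 1;-8.7 0 0 0 0 0 1")

```text
time_s: 27.48
eef_pos: [0.5316, 0.1853, 0.1175]
eef_rot: [0.0, 0.738, 0.675, -0.0]
wrist_force: [-2.7, -3.1, 6.4]
opening: 0.274
grasp_force: 59.9
```

```bash
python3 - <<'E'
import numpy as np
tr=[[(533.2,186.1),(533.5,188),(534.4,191),(535.9,190.4),(536.7,189.1),(538.2,187),(539,186.5),(539,182.9),(537,180),(533.8,178.8),(530.6,179.5),(528.5,181.4),(527.6,184.2),(528.1,187.1),(529.4,189.3),(530.7,189.7),(529.3,188.2),(529.8,191)],
[(534.5,195.4),(532,194.1),(533.7,194.1),(535.9,192.6),(538.7,189.6),(539.8,186.2),(540.9,183.7),(540.1,180.2),(537.3,177.2),(533.9,176.1),(530.3,176.7),(526.9,178.6),(524.9,181.1),(524.1,183.8),(524.4,186.8),(525.4,189.8),(526.7,192.7),(527.9,193.2),(530.8,194.1),(532.9,194.1),(536,193.4)]]
P=[]
for t in tr:
    t=np.array(t)
    for a,b in zip(t,t[1:]): P+=[a+(b-a)*s for s in np.linspace(0,1,10)]
P=np.array(P);C=np.array([533,185.5])
for rr in(5,6,7,8,9,10,11,12):
    print(rr,' '.join('%.1f'%np.min(np.hypot(*(P-(C+rr*np.array([np.cos(a),np.sin(a)]))).T)) for a in np.arange(0,2*np.pi,np.pi/8)))
E
```

```text
5 1.0 0.3 0.2 0.6 1.2 0.6 0.1 0.2 0.2 0.6 1.1 1.4 1.5 1.6 1.5 1.4
6 0.2 0.7 0.8 0.4 1.5 0.9 0.8 0.9 0.8 0.4 0.1 0.4 0.5 0.6 0.5 0.5
7 0.2 0.3 0.2 0.6 1.5 1.1 1.6 1.6 1.7 1.4 0.9 0.5 0.5 0.4 0.5 0.5
8 0.8 1.3 1.1 0.3 0.6 0.9 1.2 0.6 0.7 1.1 1.1 1.1 1.2 1.3 0.8 0.3
9 1.7 2.3 2.0 0.6 0.2 0.1 0.3 0.4 0.3 0.1 0.2 0.1 0.3 0.3 0.2 0.8
10 2.6 3.3 3.0 1.6 0.8 1.1 0.7 1.4 1.3 0.9 0.9 0.9 0.7 0.7 1.2 1.8
11 3.6 4.3 4.0 2.6 1.7 2.1 1.6 2.4 2.3 1.9 1.9 1.9 1.7 1.7 2.2 2.7
12 4.5 5.3 5.0 3.3 2.6 3.1 2.5 3.4 3.3 2.9 2.9 2.9 2.7 2.7 3.2 3.7
```

Request:
carry_out(deltas="0 0 -1.5 0 0 0 1;0 5 -2 0 0 0 1;0 10.5 -2 0 0 0 1;0 10.5 -1 0 0 0 1;0 10.5 -0.2 0 0 0 1;0 10.5 -0.2 0 0 0 1;0 10.5 -0.2 0 0 0 1")

```text
time_s: 28.35
eef_pos: [0.5428, 0.1848, 0.1175]
eef_rot: [0.001, 0.738, 0.675, 0.001]
wrist_force: [1.0, -2.1, 4.6]
opening: 0.273
grasp_force: 59.7
```

Request:
carry_out(deltas="1 0 0 0 0 0 1;2 0 0 0 0 0 1;2 0 0 0 0 0 1")

```text
time_s: 28.72
eef_pos: [0.543, 0.1858, 0.1175]
eef_rot: [0.001, 0.738, 0.675, -0.0]
wrist_force: [2.5, -4.6, 6.6]
opening: 0.272
grasp_force: 59.9
```

Request:
carry_out(deltas="1 -0.2 0 0 0 0 1;2 -0.4 0 0 0 0 1;2 -0.4 0 0 0 0 1")

```text
time_s: 29.1
eef_pos: [0.5426, 0.1879, 0.1175]
eef_rot: [0.001, 0.738, 0.675, -0.0]
wrist_force: [1.5, -5.1, 6.5]
opening: 0.275
grasp_force: 59.8
```

Request:
carry_out(deltas="1 -0.6 0 0 0 0 1;2 -1.2 0 0 0 0 1;2 -1.2 0 0 0 0 1")

```text
time_s: 29.48
eef_pos: [0.5417, 0.1901, 0.1175]
eef_rot: [0.001, 0.738, 0.675, 0.0]
wrist_force: [1.8, -4.0, 6.6]
opening: 0.274
grasp_force: 59.9
```

Request:
carry_out(deltas="1 -1 0 0 0 0 1;2 -2 0 0 0 0 1;2 -2 0 0 0 0 1")

```text
time_s: 29.85
eef_pos: [0.54, 0.1926, 0.1176]
eef_rot: [0.001, 0.738, 0.675, 0.0]
wrist_force: [1.5, -3.7, 4.7]
opening: 0.274
grasp_force: 59.7
```

```bash
python3 - <<'E'
from h import *
import cv2
print("ring g",px2w("scene",285+377/6,100+383/6,.048),"foot g",px2w("scene",285+367/6,100+392/6,.045), w2px("scene",np.array([.5293,.1882,.045])),w2px("scene",np.array([.533,.1855,.048])))
go((.533,.1855,.118),-.09)
s=vision.camera("scene")
cv2.imwrite("pics/i.png",cv2.resize(s[130:190,315:385],None,fx=10,fy=10,interpolation=cv2.INTER_CUBIC))
E
```

```text
ring g [0.53540453 0.18440993 0.048     ] foot g [0.53333341 0.18134022 0.045     ] [346.26834957 163.28194631] [347.14651316 163.23619472]
t 29.85 mm [-7.7 -6.4 -0.4] rot [0.0022 0.0008 0.0001] pos [0.54   0.1926 0.1176] F [ 1.52 -3.75  4.7 ] open 0.274
```

View pics/i.png

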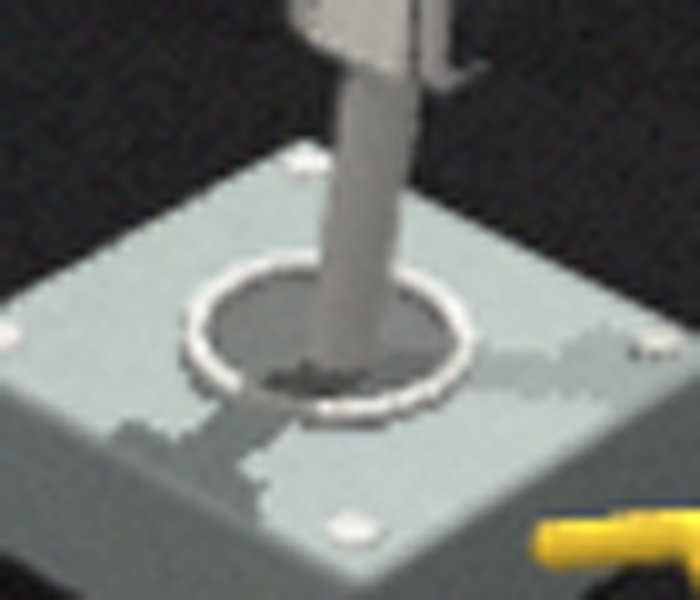

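The rod leans in this picture, about 0.11 slope against 0.05 before. The foot at about (349,165) lags the TCP, so drag has rolled the rod in the pads about the closing axis. I'll quantify it.

```bash
python3 - <<'E'
from h import *
T=np.array([.54,.1926,.1176]);yaw=-.09
tx=np.array([np.sin(.09),np.cos(.09),0]);ty=np.array([np.cos(.09),-np.sin(.09),0])
g=T+[0,0,.019]
for a in(0,.03,.06,.09,.12,.15):   # foot toward -tool x
    d=-np.sin(a)*tx-np.array([0,0,np.cos(a)])
    p=[w2px("scene",g+d*s) for s in(.03,.0915)]
    f=g+d*.0922
    z=[(q-[315,130])*10 for q in p]
    print(a,"foot",np.round(f,4),np.round(z,0).tolist(),"slope",round(float((z[0]-z[1])[0]/(z[1]-z[0])[1]),3))
E
```

```text
0 foot [0.54   0.1926 0.0444] [[385.0, 91.0], [366.0, 340.0]] slope 0.075
0.03 foot [0.5398 0.1898 0.0444] [[382.0, 92.0], [358.0, 345.0]] slope 0.094
0.06 foot [0.5395 0.1871 0.0446] [[380.0, 94.0], [351.0, 350.0]] slope 0.113
0.09 foot [0.5393 0.1843 0.0448] [[377.0, 95.0], [343.0, 354.0]] slope 0.131
0.12 foot [0.539  0.1816 0.0451] [[374.0, 96.0], [335.0, 358.0]] slope 0.149
0.15 foot [0.5388 0.1789 0.0454] [[372.0, 97.0], [328.0, 362.0]] slope 0.167
```

Request:
carry_out(deltas="0 0 -3 0 0 0 1;0 0 -3 0 0.06 0 1;0 0 -3 0 0.06 0 1;0 0 -3 0 0.06 0 1")

```text
time_s: 30.4
eef_pos: [0.5384, 0.1932, 0.1192]
eef_rot: [-0.021, 0.738, 0.674, 0.021]
wrist_force: [-0.7, 0.4, -1.4]
opening: 0.273
grasp_force: 58.9
```

Request:
carry_out(deltas="0 0 1.5 0 0 0 1;0 0 2.2 0 0 0 1;0 0 2.2 0 0 0 1;0 0 2.2 0 0 0 1")

```text
time_s: 30.9
eef_pos: [0.5392, 0.1934, 0.1178]
eef_rot: [-0.02, 0.738, 0.674, 0.022]
wrist_force: [-1.2, 0.1, 2.3]
opening: 0.277
grasp_force: 59.4
```

```bash
python3 - <<'E'
from h import *
import cv2
go((.533,.1855,.118),-.09)
s=vision.camera("scene")
cv2.imwrite("pics/j.png",cv2.resize(s[130:190,315:385],None,fx=10,fy=10,interpolation=cv2.INTER_CUBIC))
E
```

```text
t 30.9 mm [-8.4 -5.4 -0.7] rot [ 0.0001 -0.0602  0.0001] pos [0.5392 0.1934 0.1178] F [-1.25  0.06  2.34] open 0.277
```

View pics/j.png

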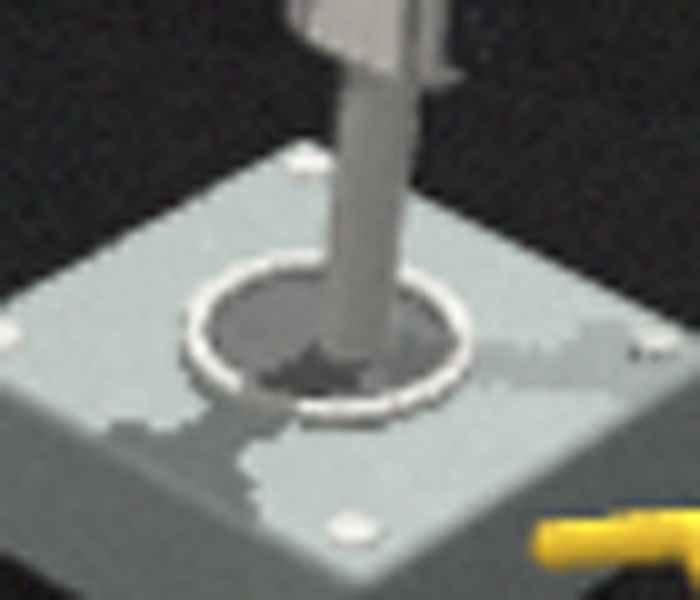

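The rod is upright again and the foot is now under the grip. I'll sweep along the closing line, where the grip is stiff.

Request:
carry_out(deltas="0 -1 0.4 0 0 0 1;0 -2.5 0.4 0 0 0 1;0 -2.5 0.4 0 0 0 1")

```text
time_s: 31.32
eef_pos: [0.5377, 0.1934, 0.1178]
eef_rot: [-0.019, 0.738, 0.674, 0.023]
wrist_force: [2.4, -0.9, 3.0]
opening: 0.275
grasp_force: 59.4
```

Request:
carry_out(deltas="0 -1.2 0 0 0 0 1;0 -2.5 0 0 0 0 1;0 -2.5 0 0 0 0 1")

```text
time_s: 31.7
eef_pos: [0.5346, 0.1937, 0.1177]
eef_rot: [-0.02, 0.738, 0.674, 0.023]
wrist_force: [4.5, -0.1, 5.0]
opening: 0.274
grasp_force: 59.8
```

Request:
carry_out(deltas="0 -1.2 0 0 0 0 1;0 -2.5 0 0 0 0 1;0 -2.5 0 0 0 0 1")

```text
time_s: 32.08
eef_pos: [0.5321, 0.194, 0.1176]
eef_rot: [-0.02, 0.738, 0.674, 0.023]
wrist_force: [3.9, 0.0, 4.4]
opening: 0.273
grasp_force: 59.9
```

Request:
carry_out(deltas="0 -1.2 0 0 0 0 1;0 -2.5 0 0 0 0 1;0 -2.5 0 0 0 0 1")

```text
time_s: 32.45
eef_pos: [0.5294, 0.1942, 0.1175]
eef_rot: [-0.02, 0.738, 0.674, 0.022]
wrist_force: [3.4, -0.1, 5.3]
opening: 0.275
grasp_force: 59.8
```

Request:
carry_out(deltas="0 -1.2 0 0 0 0 1;0 -2.5 0 0 0 0 1;0 -2.5 0 0 0 0 1")

```text
time_s: 32.83
eef_pos: [0.5267, 0.1944, 0.1173]
eef_rot: [-0.02, 0.738, 0.674, 0.022]
wrist_force: [4.2, -0.1, 5.5]
opening: 0.273
grasp_force: 59.9
```

Request:
carry_out(deltas="0 -1.2 0 0 0 0 1;0 -2 0 0 0 0 1;0 -2 0 0 0 0 1")

```text
time_s: 33.2
eef_pos: [0.5248, 0.1946, 0.1173]
eef_rot: [-0.02, 0.738, 0.674, 0.022]
wrist_force: [4.2, -1.1, 4.9]
opening: 0.275
grasp_force: 59.9
```

Request:
carry_out(deltas="0 0 -1.5 0 0 0 1;-3.5 0 -1.7 0 0 0 1;-3.5 0 -1 0 0 0 1;-3.5 0 -0.2 0 0 0 1;-3.5 0 -0.2 0 0 0 1")

```text
time_s: 33.83
eef_pos: [0.5229, 0.1915, 0.1175]
eef_rot: [-0.022, 0.738, 0.674, 0.021]
wrist_force: [-4.6, 2.8, 11.5]
opening: 0.277
grasp_force: 60.8
```

Request:
carry_out(deltas="0 1.2 0 0 0 0 1;0 2.5 0 0 0 0 1;0 2.5 0 0 0 0 1")

```text
time_s: 34.2
eef_pos: [0.5239, 0.1915, 0.1174]
eef_rot: [-0.023, 0.738, 0.674, 0.02]
wrist_force: [-9.3, 2.4, 16.0]
opening: 0.275
grasp_force: 61.3
```

Request:
carry_out(deltas="0 1.2 0 0 0 0 1;0 2.5 0 0 0 0 1;0 2.5 0 0 0 0 1")

```text
time_s: 34.58
eef_pos: [0.5248, 0.1915, 0.1174]
eef_rot: [-0.024, 0.738, 0.674, 0.019]
wrist_force: [-14.9, 1.9, 21.1]
opening: 0.273
grasp_force: 62.2
```

Request:
carry_out(deltas="0 0 -2 0 0 0 1;0 6 -3 0 0 0 1;0 12 -3 0 0 0 1;0 12 -3 0 0 0 1")

```text
time_s: 35.08
eef_pos: [0.5417, 0.189, 0.1197]
eef_rot: [-0.02, 0.738, 0.674, 0.022]
wrist_force: [0.3, 0.4, -2.0]
opening: 0.276
grasp_force: 59.0
```

Request:
carry_out(deltas="0 0 1 0 0 0 1;0 0 1.6 0 0 0 1;0 0 1.6 0 0 0 1")

```text
time_s: 35.45
eef_pos: [0.5411, 0.1895, 0.1184]
eef_rot: [-0.02, 0.738, 0.674, 0.022]
wrist_force: [-0.3, -0.2, -2.8]
opening: 0.272
grasp_force: 59.0
```

Request:
carry_out(deltas="0 0 0.6 0 0 0 1;0 0 1.3 0 0 0 1;0 0 1.3 0 0 0 1")

```text
time_s: 35.83
eef_pos: [0.5416, 0.1896, 0.1178]
eef_rot: [-0.02, 0.738, 0.674, 0.022]
wrist_force: [-1.9, -0.7, 2.8]
opening: 0.27
grasp_force: 59.5
```

Request:
carry_out(deltas="0 -1.5 0 0 0 0 1;0 -3 0 0 0 0 1;0 -3 0 0 0 0 1")

```text
time_s: 36.2
eef_pos: [0.5392, 0.1899, 0.1179]
eef_rot: [-0.02, 0.738, 0.674, 0.023]
wrist_force: [1.5, -1.3, 3.1]
opening: 0.275
grasp_force: 59.5
```

Request:
carry_out(deltas="0 -1.5 0 0 0 0 1;0 -3 0 0 0 0 1;0 -3 0 0 0 0 1")

```text
time_s: 36.58
eef_pos: [0.5358, 0.1902, 0.1178]
eef_rot: [-0.02, 0.738, 0.674, 0.023]
wrist_force: [4.1, -0.1, 5.0]
opening: 0.275
grasp_force: 59.9
```

Request:
carry_out(deltas="0 -1.5 0 0 0 0 1;0 -3 0 0 0 0 1;0 -3 0 0 0 0 1")

```text
time_s: 36.95
eef_pos: [0.5326, 0.1904, 0.1177]
eef_rot: [-0.02, 0.738, 0.674, 0.023]
wrist_force: [3.0, -0.5, 5.9]
opening: 0.274
grasp_force: 60.0
```

Request:
carry_out(deltas="0 -1.5 0 0 0 0 1;0 -3 0 0 0 0 1;0 -3 0 0 0 0 1")

```text
time_s: 37.33
eef_pos: [0.5296, 0.1907, 0.1177]
eef_rot: [-0.02, 0.738, 0.674, 0.023]
wrist_force: [5.0, -0.4, 6.1]
opening: 0.275
grasp_force: 60.0
```

Request:
carry_out(deltas="0 -1.5 0 0 0 0 1;0 -3 0 0 0 0 1;0 -3 0 0 0 0 1")

```text
time_s: 37.7
eef_pos: [0.5265, 0.1909, 0.1175]
eef_rot: [-0.02, 0.738, 0.674, 0.022]
wrist_force: [4.1, -0.6, 5.2]
opening: 0.271
grasp_force: 59.9
```

Request:
carry_out(deltas="0 0 -2.5 0 0 0 1;-6 6 -4 0 0 0 1;-11.8 13 -4 0 0 0 1;-11.8 13 -4 0 0 0 1;-11.8 13 -2 0 0 0 1;-11.8 13 -0.7 0 0 0 1;-11.8 13 -0.7 0 0 0 1")

```text
time_s: 38.58
eef_pos: [0.5384, 0.178, 0.1178]
eef_rot: [-0.02, 0.738, 0.674, 0.022]
wrist_force: [-1.2, -1.4, 3.7]
opening: 0.276
grasp_force: 59.7
```

Request:
carry_out(deltas="0 -1.5 0 0 0 0 1;0 -3 0 0 0 0 1;0 -3 0 0 0 0 1")

```text
time_s: 38.95
eef_pos: [0.5361, 0.1784, 0.1179]
eef_rot: [-0.02, 0.738, 0.674, 0.023]
wrist_force: [3.3, -0.9, 2.5]
opening: 0.276
grasp_force: 59.7
```

Request:
carry_out(deltas="0 -1.5 0 0 0 0 1;0 -3 0 0 0 0 1;0 -3 0 0 0 0 1")

```text
time_s: 39.33
eef_pos: [0.5327, 0.1786, 0.1178]
eef_rot: [-0.02, 0.738, 0.674, 0.023]
wrist_force: [2.6, -0.5, 4.9]
opening: 0.275
grasp_force: 59.9
```

Request:
carry_out(deltas="0 -1.5 0 0 0 0 1;0 -3 0 0 0 0 1;0 -3 0 0 0 0 1")

```text
time_s: 39.7
eef_pos: [0.5297, 0.1789, 0.1177]
eef_rot: [-0.02, 0.738, 0.674, 0.023]
wrist_force: [3.1, -0.1, 5.6]
opening: 0.277
grasp_force: 60.0
```

Request:
carry_out(deltas="0 -1.5 0 0 0 0 1;0 -3.5 0 0 0 0 1;0 -3.5 0 0 0 0 1")

```text
time_s: 40.08
eef_pos: [0.5262, 0.1792, 0.1177]
eef_rot: [-0.02, 0.738, 0.674, 0.023]
wrist_force: [3.5, 0.0, 5.0]
opening: 0.274
grasp_force: 60.0
```

Request:
carry_out(deltas="0 0 -2.5 0 0 0 1;4 8 -3 0 0 0 1;6 17.5 -3 0 0 0 1;6 17.5 -3 0 0 0 1;6 17.5 -1 0 0 0 1;6 17.5 0.2 0 0 0 1;6 17.5 0.2 0 0 0 1")

```text
time_s: 40.95
eef_pos: [0.5437, 0.1835, 0.1178]
eef_rot: [-0.02, 0.738, 0.674, 0.022]
wrist_force: [-0.3, -0.2, 3.5]
opening: 0.269
grasp_force: 59.7
```

Request:
carry_out(deltas="0 -1.5 0 0 0 0 1;0 -3 0 0 0 0 1;0 -3 0 0 0 0 1")

```text
time_s: 41.32
eef_pos: [0.5413, 0.1838, 0.1179]
eef_rot: [-0.02, 0.738, 0.674, 0.023]
wrist_force: [1.5, -1.1, 2.8]
opening: 0.274
grasp_force: 59.6
```

Request:
carry_out(deltas="0 -1.5 0 0 0 0 1;0 -3 0 0 0 0 1;0 -3 0 0 0 0 1")

```text
time_s: 41.7
eef_pos: [0.5383, 0.1841, 0.1179]
eef_rot: [-0.02, 0.738, 0.674, 0.023]
wrist_force: [3.5, -0.0, 4.0]
opening: 0.277
grasp_force: 59.9
```

Request:
carry_out(deltas="0 0 -2.5 0 0 0 1;7 -2 -2 0 0 0 1;13.7 -3 -2 0 0 0 1;13.7 -3 -2 0 0 0 1;13.7 -3 0 0 0 0 1;13.7 -3 0.9 0 0 0 1;13.7 -3 0.9 0 0 0 1")

```text
time_s: 42.58
eef_pos: [0.5362, 0.198, 0.1178]
eef_rot: [-0.02, 0.738, 0.674, 0.022]
wrist_force: [-1.3, 0.1, 1.6]
opening: 0.273
grasp_force: 59.7
```

Request:
carry_out(deltas="0 -1.2 0 0 0 0 1;0 -2.5 0 0 0 0 1;0 -2.5 0 0 0 0 1")

```text
time_s: 42.95
eef_pos: [0.5341, 0.1981, 0.1177]
eef_rot: [-0.02, 0.738, 0.674, 0.023]
wrist_force: [2.0, -0.8, 2.1]
opening: 0.278
grasp_force: 59.6
```

Request:
carry_out(deltas="0 -1.2 0 0 0 0 1;0 -2.5 0 0 0 0 1;0 -2.5 0 0 0 0 1")

```text
time_s: 43.32
eef_pos: [0.5308, 0.1984, 0.1172]
eef_rot: [-0.02, 0.738, 0.674, 0.022]
wrist_force: [2.1, 0.4, 0.9]
opening: 0.271
grasp_force: 59.5
```

Request:
carry_out(deltas="0 -1.2 0 0 0 0 1;0 -2.5 0 0 0 0 1;0 -2.5 0 0 0 0 1")

```text
time_s: 43.7
eef_pos: [0.5281, 0.1987, 0.1171]
eef_rot: [-0.02, 0.738, 0.674, 0.022]
wrist_force: [1.4, -0.2, -0.7]
opening: 0.272
grasp_force: 59.3
```

Request:
carry_out(deltas="0 0 0.5 0 0 0 1;0 0 1 0 0 0 1;0 0 1 0 0 0 1")

```text
time_s: 44.08
eef_pos: [0.5283, 0.1987, 0.1161]
eef_rot: [-0.02, 0.738, 0.674, 0.022]
wrist_force: [0.5, -0.3, -0.6]
opening: 0.274
grasp_force: 59.3
```

Request:
carry_out(deltas="0 0 0.3 0 0 0 1;0 0 0.6 0 0 0 1;0 0 0.6 0 0 0 1")

```text
time_s: 44.45
eef_pos: [0.5284, 0.1988, 0.1157]
eef_rot: [-0.02, 0.738, 0.674, 0.022]
wrist_force: [1.2, -0.9, 0.4]
opening: 0.271
grasp_force: 59.4
```

It has dropped in. I'll press on down, correcting for the tool's tilt.

Request:
carry_out(deltas="0 0 1 0 0 0 1;-0.1 0 2 0 0 0 1;-0.1 0 2 0 0 0 1")

```text
time_s: 44.82
eef_pos: [0.5286, 0.1989, 0.1137]
eef_rot: [-0.02, 0.738, 0.674, 0.022]
wrist_force: [-0.6, 0.6, 1.0]
opening: 0.275
grasp_force: 59.5
```

Request:
carry_out(deltas="0 0 1 0 0 0 1;-0.1 0 2 0 0 0 1;-0.1 0 2 0 0 0 1")

```text
time_s: 45.2
eef_pos: [0.5285, 0.1989, 0.1116]
eef_rot: [-0.02, 0.738, 0.674, 0.022]
wrist_force: [-0.7, 0.9, 1.0]
opening: 0.274
grasp_force: 59.5
```

Request:
carry_out(deltas="-0.1 0 1.5 0 0 0 1;-0.2 0 3 0 0 0 1;-0.3 0 5 0 0 0 1;-0.4 0 6 0 0 0 1;-0.4 0 6 0 0 0 1")

```text
time_s: 45.82
eef_pos: [0.5286, 0.1988, 0.1055]
eef_rot: [-0.02, 0.738, 0.674, 0.022]
wrist_force: [-0.8, 2.3, 0.3]
opening: 0.277
grasp_force: 59.6
```

Request:
carry_out(deltas="-0.1 0 1.5 0 0 0 1;-0.2 0 3 0 0 0 1;-0.3 0 4.5 0 0 0 1;-0.3 0 4.5 0 0 0 1")

```text
time_s: 46.32
eef_pos: [0.5285, 0.1988, 0.101]
eef_rot: [-0.02, 0.738, 0.674, 0.022]
wrist_force: [-0.3, 2.6, 1.2]
opening: 0.274
grasp_force: 59.6
```

Request:
carry_out(deltas="-0.1 0 1.5 0 0 0 1;-0.2 0 3 0 0 0 1;-0.3 0 5 0 0 0 1;-0.4 0 6.5 0 0 0 1;-0.4 0 6.5 0 0 0 1")

```text
time_s: 46.95
eef_pos: [0.5285, 0.1987, 0.0944]
eef_rot: [-0.02, 0.738, 0.674, 0.022]
wrist_force: [-1.1, 3.0, 0.5]
opening: 0.275
grasp_force: 59.6
```

Request:
carry_out(deltas="0 0 1 0 0 0 1;-0.1 0 2 0 0 0 1;-0.1 0 3 0 0 0 1;-0.1 0 3 0 0 0 1")

```text
time_s: 47.45
eef_pos: [0.5286, 0.1988, 0.0916]
eef_rot: [-0.02, 0.738, 0.674, 0.022]
wrist_force: [-0.9, 3.3, 1.4]
opening: 0.273
grasp_force: 59.7
```

Request:
carry_out(deltas="0 0 0.7 0 0 0 1;-0.1 0 1.4 0 0 0 1;-0.1 0 1.4 0 0 0 1")

```text
time_s: 47.82
eef_pos: [0.5286, 0.1988, 0.0902]
eef_rot: [-0.02, 0.738, 0.674, 0.022]
wrist_force: [-1.3, 2.0, 2.1]
opening: 0.28
grasp_force: 59.7
```

Request:
carry_out(deltas="0 0 0.5 0 0 0 1;0 0 1 0 0 0 1;0 0 1 0 0 0 1")

```text
time_s: 48.2
eef_pos: [0.5287, 0.1989, 0.0898]
eef_rot: [-0.02, 0.738, 0.674, 0.022]
wrist_force: [-2.8, 2.9, 6.7]
opening: 0.274
grasp_force: 60.3
```

Request:
carry_out(deltas="0 0 0 0 0 0 1;0 0 0 0 0 0 1;0 0 0 0 0 0 0.4;0 0 0 0 0 0 0.2;0 0 0 0 0 0 0.2;0 0 0 0 0 0 0.2")

```text
time_s: 48.95
eef_pos: [0.5286, 0.1987, 0.0891]
eef_rot: [-0.02, 0.738, 0.674, 0.022]
wrist_force: [0.3, -0.1, -0.0]
opening: 0.803
grasp_force: 0.0
```

Request:
carry_out(deltas="0 0 -20 0 0 0 0.2;0 0 -50 0 0 0 0.2;0 0 -90 0 0 0 0.2;0 0 -120 0 0 0 0.2;0 0 -120 0 0 0 0.2;0 0 -120 0 0 0 0.2")

```text
time_s: 49.7
eef_pos: [0.5274, 0.1916, 0.2082]
eef_rot: [-0.021, 0.738, 0.674, 0.022]
wrist_force: [-0.7, 0.4, -1.0]
opening: 0.799
grasp_force: 0.0
```

```bash
python3 - <<'E'
from h import *
import cv2
go((.533,.1855,.118),-.09)
s=vision.camera("scene")
cv2.imwrite("pics/k.png",cv2.resize(s[100:310,160:420],None,fx=2.8,fy=2.8,interpolation=cv2.INTER_CUBIC))
E
```

```text
t 49.7 mm [-10.9   6.2  89.7] rot [-0.0012 -0.0597 -0.0001] pos [0.5274 0.1916 0.2082] F [-0.65  0.41 -0.97] open 0.799
```

View pics/k.png

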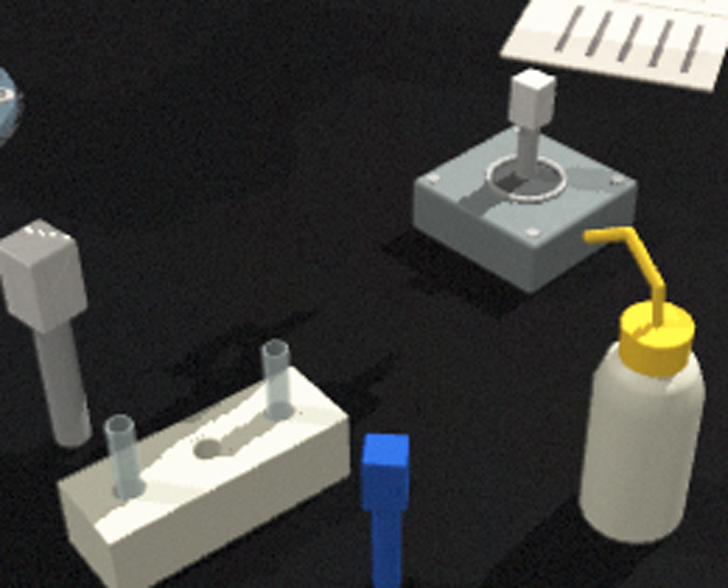

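The rod stands upright and sunk in the base (head at about (532,100) in the crop). The tubes and bottle are untouched and the gripper is clear. The travel from face to stop was 27.7 mm, so it is fully home.

```bash
python3 -c "
from bench import ctrl
print(ctrl.hand_in())"
```

```text
the job is handed in; nothing more can be done
None
```

The rod is out of the rack and standing upright in the base's socket, let go. It went down 27.7 mm of the 28 mm to the hard stop, with the tubes and wash bottle undisturbed. The job is handed in at about 50 s; no verdict came back.

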